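# Clear the banding wheel and bring the clay paddle over it

### The arm

A 6-joint arm with a two-finger parallel gripper is mounted at the origin on the work surface. World frame = base frame: x ahead of the robot, y to its left, z up, the work surface at z = 0. Lengths are in m, angles in rad, forces in N, time in s.
With the tool pointing down it reaches from about 0.3 to 0.775 m from the base axis. Payload 14.6 kg.
Tool frame: the origin (TCP) lies midway between the tips of the shut fingers; the grasp point (between the pads) lies robot.grip_depth behind it (robot.grip_depth is the distance from the TCP to the grasp point, in m); z points along the fingers, y is the line along which they close (so a half turn about z gives the same grasp; the last joint's range is limited). The gripper opens to 94 mm and grips with 3 to 60 N. Pads are 16 mm wide; open, the fingers measure 119 mm over their backs; the gripper's body (75 mm by 177 mm) begins 78 mm behind the grasp point.
Start: joints at [1.224, 0.3, 1.521, -0, 1.321, -0.067], TCP at [0.152, 0.529, 0.205] pointing down, gripper open.
Joint ranges: [-3.03, 3.03], [-0.79, 2.21], [0.23, 2.52], [-1.04, 4.18], [0, 3.07], [-2.55, 2.55]. Speed limits (rad/s): [2.22, 2.22, 2.57, 3.14, 3.14, 3.14].

### API

Orientations are given as a rotation vector (axis times angle).
In Python, from station import robot, cams gives the robot as it stands (robot), with the cameras (cams). Calls block until the motion is done:
- robot.move_to(position, orientation): joint-space move of the TCP to a pose.
- robot.move_l(position, velocity=0.15, attitude=None): straight line of the TCP; attitude=None keeps the orientation; velocity is the mean speed in m/s.
- robot.move_joints(angles): joint-space move.
- robot.move_gripper(opening): finger opening in m; the grip force is fixed at half the most; returns when the fingers have stopped.
- robot.pause(seconds).
- robot.ik(position, orientation): joint angles nearest the present ones, or None.
- cams.camera(name): name is "scene" or "top" or "wrist"; returns (picture, depth): 400x640x3 uint8, red, green, blue; 400x640 float32, m along the optical axis (not along the pixel's ray), 0 where there is no reading.
- cams.get_calibration(name): a dict with "fovy" (degrees; the focal length in pixels is half the picture's height over the tangent of half this angle, whatever the lens; pixels are square), "cx", "cy" (the principal point, pixels), "T" (4x4, takes a point from camera to world coordinates). Camera axes: x right, y up, looking along -z (the intrinsics and any distortion apply to the point x, -y, -z); pixel columns grow to the right and rows downward; lengths in m; the calibration is good to about 2 mm. A picture is of the moment at which its call begins: read the wrist's pose just before it. get_calibration takes no time and is no camera call; for the wrist camera it gives the pose at the moment of the call.
A pose or a line that the arm cannot do raises robot.MotionError and nothing moves.
- robot.finish_job(): hands the job in; it is judged then, once.
Readings, each from a call of its own:
- robot.current_t(): time.
- robot.current_joint_pos(): joint angles.
- robot.current_joint_vel(): joint speeds.
- robot.current_joint_efforts(): joint torques, N m.
- robot.current_tcp_pos(): TCP position.
- robot.current_eef_rot(): TCP orientation.
- robot.current_contact_force(): force on the tool from outside, world axes, zero at the start.
- robot.current_ft_torque(): the same for the moment, N m.
- robot.current_gripper_width(): finger opening in m.
- robot.current_grasp_force(): force on a finger pad.
Only numpy, scipy, OpenCV 4.12 (cv2) and the standard library are available. Lean on these libraries where they do the work, as an engineer would, in place of code of your own. Each camera call takes 0.05 s, during which the arm holds its last target. There are 200 camera calls.

### The job

The banding wheel is needed for beating a pot: lift the little pail off it by its handle, keeping it upright, and set it down, without dropping it, near the middle of the white plaster bat and let go. Then draw the wooden paddle out of its sloping rack by its handle, turn it so that the blade lies flat and level, and hold it there with the middle of the blade over the middle of the wheel, about 10 cm above it and touching nothing; finish while still holding it so. Leave the other things on the bench where they are.

Things in the scene. Friction and masses are not known exactly. Their poses are not given: they have to be found in the camera images.
- wheel: banding wheel, fixed: flat round aluminium head 180 mm in diameter and 15 mm thick on a dark foot; its top is at 70 mm above the table and does not turn. Origin on its axis at the table; z up
- pail: small open aluminium pail, 92 mm across at the rim, 84 mm at the foot, 85 mm high, 0.3 to 0.55 kg, with a rigid stirrup handle over its mouth; at the start it stands upright near the middle of the wheel. Origin at the centre of its underside; z up; y runs along the handle's bar
- pail_grip (a point): middle of the pail's handle bar, 130 mm above its underside, straight over its centre: a dark wooden grip 16 mm thick and 60 mm long along the pail's y, 37 mm of free room between it and the rim
- bat: white plaster bat, a fixed square slab 180 x 180 x 20 mm lying on the table to the left or right of the wheel. Origin at the centre of its underside; top 20 mm above the origin
- rack: dark wooden rack, fixed, on the other side of the wheel from the bat: a flat sleeve sloping 50 degrees from level, mouth up and towards its own -x (roughly the robot), closed at its foot; 120 mm wide, 160 mm deep, 135 mm high. Origin at the table under its middle; z up. With the paddle in it, the paddle's origin lies at (-80, 0, 178) mm in the rack's frame
- rack_mouth (a point): middle of the rack sleeve's mouth. The sleeve surrounds the lower 80 mm of the blade with 3 mm to spare at each side and 5 mm in thickness; a plain plank runs on 40 mm beyond the mouth under the blade. Pull the paddle along its own -x, up the slope; after 90 mm it is clear of the sleeve
- paddle: brown wooden paddle, 0.09 to 0.14 kg: handle 24 mm wide (y) and 20 mm thick (z) from x = -55 to 55 mm, flat blade 70 mm wide, 10 mm thick from x = 55 to 185 mm; both faces alike. Origin: centre of the handle, a good place to grip, fingers closing along y. x points from handle to blade, z square to the blade's face. In the rack x points 50 degrees below level, away from the robot; y is level
- blade (a point): middle of the paddle's blade, 118 mm along +x from the paddle's origin; the balance point is 73 mm along +x
- cup: bystander, to be left alone: blue-glazed open cup, 72 mm across and 75 mm high. Origin at the centre of its underside
- rib: bystander, to be left alone: flat wooden shaping rib, 90 x 55 x 10 mm, lying flat. Origin at the centre of its underside
- bowl: bystander, to be left alone: terracotta bowl, 90 mm across, 50 mm high. Origin at the centre of its underside
- bottle: bystander, to be left alone: white plastic bottle, 60 mm across, 150 mm high. Origin at the centre of its underside
- jar: bystander, to be left alone: amber glass jar with lid, 72 mm across, 100 mm high. Origin at the centre of its underside
- clay: bystander, to be left alone: rounded block of clay 130 x 100 x 90 mm, 1.8 kg. Origin at the centre of its underside
- toolpot: bystander, to be left alone: white pot 80 mm across, 100 mm high with brushes and tools standing in it to about 220 mm. Origin at the centre of its underside

How it is judged:
On the way, in this order (a step that is already met when the one before it is completed fails the run):
1. the pail is lifted off the wheel in the gripper (contact force between pail and wheel below 0.05 N and contact force between pail and the fingers above 1 N and height (world z) of pail above 0.085 m), for 0.2 s.
2. the pail stands on the bat, released (horizontal distance between pail and bat below 0.048 m and angle between pail's own z axis and vertical below 0.1 rad and z of pail in the frame of bat below 0.024 m and contact force between pail and bat above 0.5 N and contact force between pail and the fingers below 0.1 N and linear speed of pail below 0.03 m/s), for 0.3 s.
3. the paddle is drawn out of the rack and held in the gripper (contact force between paddle and the fingers above 1 N and contact force between paddle and rack below 0.05 N and distance between paddle and rack above 0.25 m and height (world z) of blade above 0.1 m), for 0.2 s.
At the end, for the whole second after the job is handed in: pail upright and released on the bat, centre within 48 mm of its centre; paddle held still, by the fingers alone, blade level to 12.5 degrees (either face up), its middle within 50 mm sideways of the wheel's axis and 50 to 170 mm above the wheel's top (all of step 2 and contact force between paddle and the fingers above 1 N and contact force between paddle and rack below 0.05 N and (angle between paddle's own z axis and vertical below 0.22 rad or angle between paddle's own z axis and vertical above 2.92 rad) and horizontal distance between blade and wheel below 0.05 m and z of blade in the frame of wheel between 0.12 and 0.24 m and contact force between paddle and wheel below 0.05 N and contact force between paddle and pail below 0.05 N and linear speed of paddle below 0.04 m/s); the arm keeps its last pose, push and grip.
It fails at once if the pail is tipped by more than 30 degrees (angle between pail's own z axis and vertical above 0.52 rad).
It fails at once if the pail is dropped (falls freely, faster than 0.5 m/s) (linear speed of pail above 0.5 m/s and contact force between pail and the fingers below 0.1 N).
It fails at once if a bystander is moved by more than 40 mm (distance of any of cup, rib, bowl, bottle, jar, clay, toolpot from where it was at the start of the episode above 0.04 m).
It also fails if it takes over 58 s, if anything falls off the work surface, if the arm or the gripper's body presses on something with over 40 N, if the wrist force passes 120 N, or if a joint passes its speed limit or range.

## Working session

There is one attempt and no reset: what is moved stays moved. The work goes in short steps, each a Python script; the robot and the scene stay as the last script left them, time stands still between calls to the robot, and variables do not carry over. Pictures are saved under pics/ and viewed, at most 10 in all, crops included, and the job is handed in when it is done.

```bash
mkdir -p pics; ls
cat > h.py <<'E'
import numpy as np, cv2
from scipy.spatial.transform import Rotation as R
from station import robot, cams
def snap(name):
    cal=cams.get_calibration(name); p,d=cams.camera(name)
    return p,d,cal
def cloud(d,cal):
    h,w=d.shape; f=h/2/np.tan(np.radians(cal["fovy"])/2)
    v,u=np.mgrid[:h,:w]
    P=np.stack([(u-cal["cx"])/f*d,-(v-cal["cy"])/f*d,-d],-1)
    W=P@cal["T"][:3,:3].T+cal["T"][:3,3]; W[d<=0]=np.nan
    return W
def save(n,p): cv2.imwrite(f"pics/{n}.png",p[:,:,::-1])
E
python3 - <<'E'
from h import *
for n in("scene","top"):
    p,d,c=snap(n); save(n,p); np.savez(f"{n}.npz",p=p,d=d,W=cloud(d,c)); print(n,{k:(np.round(v,4).tolist() if k=="T" else v) for k,v in c.items()}, (d>0).mean())
print(robot.grip_depth,robot.current_t(),robot.current_tcp_pos(),robot.current_eef_rot())
E
```

```text
pics
station.py
scene {'fovy': 57.026664581145724, 'cx': 320.5929456124266, 'cy': 199.25618597719293, 'T': [[-0.5295, -0.5309, 0.6617, 1.3119], [0.8482, -0.3451, 0.4018, 0.4318], [0.015, 0.774, 0.633, 0.8114], [0.0, 0.0, 0.0, 1.0]]} 0.99605078125
top {'fovy': 44.635903808541954, 'cx': 314.21626741612613, 'cy': 200.80003972794017, 'T': [[0.0185, 0.9949, -0.0988, 0.4], [-0.9998, 0.0173, -0.0129, -0.019], [-0.0111, 0.099, 0.995, 1.9163], [0.0, 0.0, 0.0, 1.0]]} 0.99593359375
0.0188 0.1 [0.15178324 0.52838576 0.20493001] [-4.37955892e-01 -3.11066774e+00  1.63645051e-03]
```

View pics/scene.png

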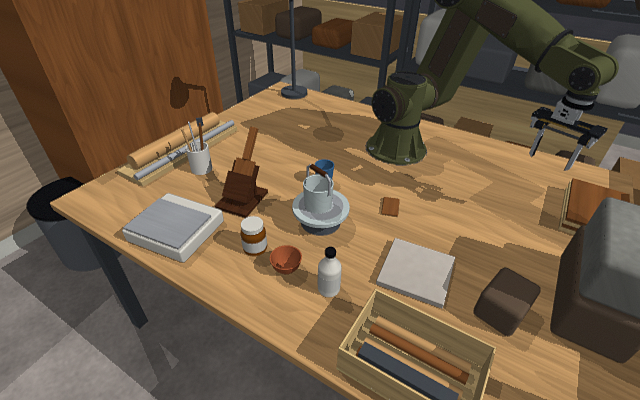

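View pics/top.png

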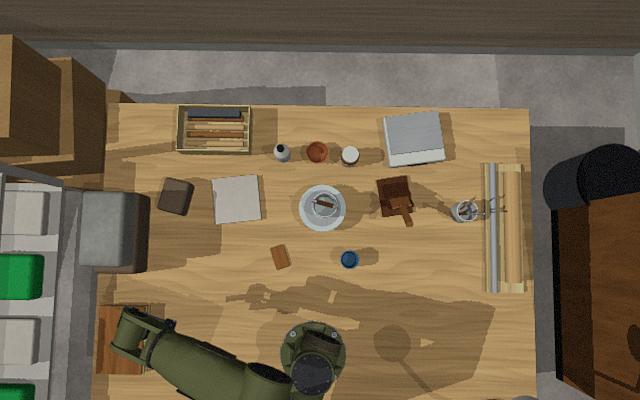

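The scene view shows the bat right of the wheel, with the pail on the wheel near (318,205) and the paddle handle at (248,145). In the top view the wheel centre is near (322,207), the pail grip near (323,203), the bat near (237,199), the paddle handle near (401,212) and the cup at (349,259). I'll measure with both clouds, then crop in.

Run:
```python
from h import *
t=np.load("top.npz");W=t["W"];s=np.load("scene.npz");S=s["W"]
for n,(u,v) in dict(wheelL=(304,207),bat=(237,199),table=(237,300),table2=(480,120),table3=(120,120),grip=(323,203),hand=(401,212),cup=(349,259)).items(): print(n,W[v,u].round(3))
for n,(u,v) in dict(bat=(417,270),grip=(319,171),hand=(250,145),tbl=(450,200),tbl2=(100,190)).items(): print("S",n,S[v,u].round(3))
def reg(W,name,x,y,z):
    m=(W[...,0]>x[0])&(W[...,0]<x[1])&(W[...,1]>y[0])&(W[...,1]<y[1])&(W[...,2]>z[0])&(W[...,2]<z[1])
    P=W[m]
    if len(P)<3: print(name,len(P));return
    r=cv2.minAreaRect(P[:,:2].astype(np.float32)*1000); c=cv2.minEnclosingCircle(P[:,:2].astype(np.float32)*1000)
    print(name,len(P),"mean",P.mean(0).round(4),"rect",np.round(r[0],1),np.round(r[1],1),round(r[2],1),"circ",np.round(c[0],1),round(c[1],1),"zmed",np.median(P[:,2]).round(4))
for nm,C in(("T",W),("S",S)):
    b=W[199,237]; w=W[207,304]
    reg(C,nm+" bat",(b[0]-.13,b[0]+.13),(b[1]-.13,b[1]+.13),(.012,.03))
    reg(C,nm+" wheel",(w[0]-.13,w[0]+.13),(w[1]-.2,w[1]+.06),(.06,.078))
    reg(C,nm+" grip",(w[0]-.08,w[0]+.08),(w[1]-.14,w[1]+.0),(.185,.23))
    reg(C,nm+" hand",(w[0]-.15,w[0]+.1),(w[1]-.35,w[1]-.17),(.15,.26))
big=[]
for n,(a,b,c,d) in dict(top=(270,160,430,280),scene=(200,110,360,230)).items():
    p=np.load(n+".npz")["p"][b:d,a:c]; big.append(cv2.resize(p,None,fx=3.7,fy=2.5*1,interpolation=3) if 0 else cv2.resize(p,None,fx=2.5,fy=2.5,interpolation=cv2.INTER_CUBIC))
save("crop",np.hstack(big))
```

```text
wheelL [0.559 0.043 0.073]
bat [0.59  0.309 0.018]
table [0.199 0.298 0.003]
table2 [ 0.93  -0.656 -0.011]
table3 [0.903 0.793 0.007]
grip [ 0.563 -0.028  0.205]
hand [ 0.54  -0.311  0.152]
cup [ 0.364 -0.134  0.001]
S bat [0.602 0.316 0.02 ]
S grip [ 0.574 -0.024  0.207]
S hand [ 0.538 -0.315  0.178]
S tbl [ 0.218  0.299 -0.001]
S tbl2 [ 0.846 -0.765  0.001]
T bat 1969 mean [0.591  0.3119 0.0203] rect [584.6 314.5] [244.6 240.5] 84.1 circ [601.4 306.6] 148.0 zmed 0.0201
T wheel 1307 mean [ 0.5542 -0.0234  0.0701] rect [559.1 -25.2] [175.6 176.2] 45.7 circ [558.9 -26. ] 89.7 zmed 0.0702
T grip 103 mean [ 0.5627 -0.0336  0.2041] rect [563.1 -33.5] [99.3 15.9] 76.1 circ [562.5 -33.4] 49.6 zmed 0.2047
T hand 0
S bat 3337 mean [0.6024 0.3166 0.0191] rect [594.3 313. ] [183.1 180.2] 7.2 circ [594.6 312.5] 124.9 zmed 0.0192
S wheel 1191 mean [ 0.5822 -0.0065  0.0691] rect [568.6 -18.5] [163.4 178.1] 38.9 circ [561.1 -24.1] 91.0 zmed 0.0692
S grip 135 mean [ 0.5692 -0.0274  0.2012] rect [567.  -30.5] [98.3 16.9] 78.7 circ [568.1 -30.8] 49.3 zmed 0.2025
S hand 4 mean [ 0.554  -0.3059  0.1553] rect [ 553.3 -305.8] [16.9  1.1] 0.6 circ [ 553.3 -306.3] 8.5 zmed 0.1539
```

View pics/crop.png

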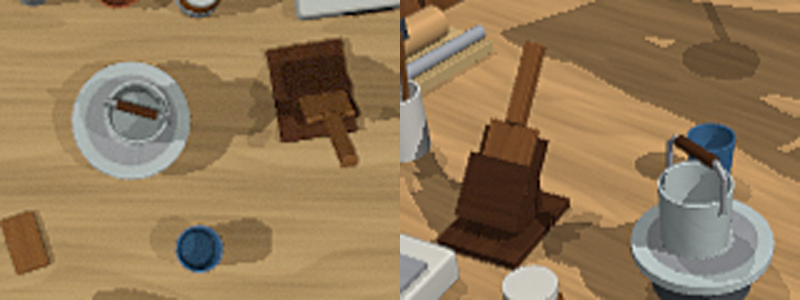

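The crop shows the bar running from (110,100) to (165,115), the handle from (328,115) to (352,163), and the rack square at (268,50)-(355,140). I'll refine these with the wrist camera.

```bash
cat >> h.py <<'E'
def att(y_dir, tilt=0.0):
    """tool z down, tilted outward (toward tool -x... = horizontal normal) by tilt; y_dir = azimuth of tool y"""
    y=np.array([np.cos(y_dir),np.sin(y_dir),0]); z=np.array([0,0,-1.]); x=np.cross(y,z)
    M=R.from_matrix(np.stack([x,y,z],1))
    return R.from_rotvec(tilt*y)*M
E
python3 - <<'E'
from h import *
a=att(np.radians(-13)).as_rotvec(); t0=robot.current_t()
for k,pos,rv in(("w1",(0.50,-0.035,0.42),a),("w2",(0.50,-0.22,0.42),a)):
    q=robot.ik(pos,rv); print(q)
    robot.move_to(pos,rv); robot.pause(.2)
    p,d,c=snap("wrist"); save(k,p); np.savez(k+".npz",p=p,d=d,W=cloud(d,c)); print(c["T"].round(3).tolist(),c["fovy"],robot.current_t())
a=np.hstack([cv2.imread("pics/w1.png"),cv2.imread("pics/w2.png")]); cv2.imwrite("pics/w12.png",cv2.resize(a,(800,250),interpolation=cv2.INTER_AREA))
E
```

```text
[-1.42972367e-01  1.25633715e-01  1.24570312e+00 -4.44089210e-16
  1.77025582e+00  8.39204355e-02]
[[0.975, 0.217, 0.052, 0.516], [-0.224, 0.948, 0.228, 0.032], [0.0, -0.234, 0.972, 0.599], [0.0, 0.0, 0.0, 1.0]] 66.83028169727518 2.825
[-4.81558166e-01  2.36279605e-01  1.11613761e+00 -4.44089210e-16
  1.78917544e+00 -2.54665363e-01]
[[0.975, 0.216, 0.051, 0.516], [-0.222, 0.948, 0.229, -0.152], [0.001, -0.234, 0.972, 0.599], [0.0, 0.0, 0.0, 1.0]] 66.83028169727518 3.8417
```

View pics/w12.png

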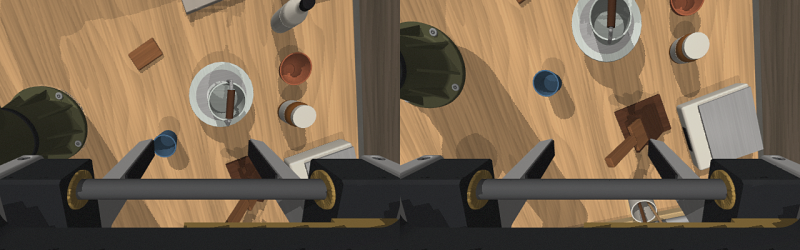

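In both wrist views the pail bar (w1 at (231,102) in the half-size picture) and the paddle handle (w2 at (625,150)) are clear.

Run:
```python
from h import *
for k in("w1","w2","top","scene"):
    D=np.load(k+".npz");W=D["W"];p=D["p"]
    hsv=cv2.cvtColor(p,cv2.COLOR_RGB2HSV).astype(int)
    inb=lambda x,y,z:(W[...,0]>x[0])&(W[...,0]<x[1])&(W[...,1]>y[0])&(W[...,1]<y[1])&(W[...,2]>z[0])&(W[...,2]<z[1])
    def rect(n,m):
        P=W[m]
        if len(P)<8: print(k,n,len(P));return
        r=cv2.minAreaRect(P[:,:2].astype(np.float32)*1000)
        print(k,n,len(P),np.round(r[0],1),np.round(r[1],1),round(r[2],1),"z",np.percentile(P[:,2],[5,50,95]).round(4))
    g=inb((.5,.63),(-.1,.04),(.185,.23)); rect("handle",g); rect("bar brown",g&(hsv[...,1]>90))
    rect("rim",inb((.5,.63),(-.1,.04),(.148,.162)))
    m=inb((.43,.7),(-.13,.09),(.062,.08)); P=W[m]
    if len(P)>9:
        c=cv2.minEnclosingCircle(P[:,:2].astype(np.float32)*1000); print(k,"wheel",np.round(c[0],1),round(c[1],1),np.median(P[:,2]).round(4))
    m=inb((.40,.62),(-.40,-.22),(.10,.30))&(hsv[...,1]>70)&(hsv[...,2]>85); P=W[m]
    if len(P)>9:
        c=P.mean(0); u,s,v=np.linalg.svd(P-c,full_matrices=False)
        v=v*np.sign(v[0,0]); print(k,"paddle",len(P),c.round(4),v[0].round(3),"yaw",np.degrees(np.arctan2(v[0,1],v[0,0])).round(1),"pitch",np.degrees(np.arcsin(v[0,2])).round(1),"n",v[2].round(3),P.min(0).round(3),P.max(0).round(3))
        l=(P-c)@v[0]; w=(P-c)@v[1]; 
        for a in np.arange(l.min(),l.max(),.02):
            q=(l>=a)&(l<a+.02)
            if q.sum()>3: print("   ",round(a,3),q.sum(),P[q].mean(0).round(4),"w",np.ptp(w[q]).round(3))
```

```text
w1 handle 732 [563.6 -32.2] [100.2  16. ] 74.3 z [0.1938 0.2059 0.2086]
w1 bar brown 507 [563.5 -32.6] [59.2 14.9] 75.3 z [0.2037 0.2069 0.2088]
w1 rim 567 [563.5 -32.8] [90.7 90.4] 49.3 z [0.1502 0.1546 0.1565]
w1 wheel [559.4 -25. ] 89.8 0.0704
w1 paddle 889 [ 0.5431 -0.3191  0.1675] [ 0.666 -0.209 -0.717] yaw -17.4 pitch -45.8 n [-0.741 -0.295 -0.603] [ 0.497 -0.364  0.109] [ 0.614 -0.305  0.207]
    -0.054 127 [ 0.5133 -0.3149  0.1982] w 0.014
    -0.034 213 [ 0.5271 -0.3164  0.1858] w 0.028
    -0.014 204 [ 0.5405 -0.315   0.1704] w 0.031
    0.006 168 [ 0.5539 -0.3135  0.1556] w 0.03
    0.026 56 [ 0.5682 -0.3268  0.1421] w 0.035
    0.046 94 [ 0.5776 -0.3387  0.1296] w 0.035
    0.066 26 [ 0.5902 -0.3422  0.1162] w 0.013
w2 handle 724 [558.9 -50.2] [66.1 15.9] 75.2 z [0.1939 0.206  0.2086]
w2 bar brown 532 [561.6 -40.2] [45.5 15.3] 74.5 z [0.2036 0.2068 0.2086]
w2 rim 623 [561.4 -40.9] [85.5 90.8] 76.9 z [0.1495 0.1545 0.1562]
w2 wheel [558.8 -25.6] 89.9 0.0703
w2 paddle 2005 [ 0.5475 -0.3166  0.1618] [ 0.627  0.102 -0.772] yaw 9.2 pitch -50.6 n [-0.754 -0.171 -0.634] [ 0.485 
[... 1392 characters left out ...]
65.2 -37.4] [69.2 14.7] 72.2 z [0.1963 0.2051 0.2085]
scene rim 141 [566.  -30.5] [90.3 92.1] 5.4 z [0.1485 0.1531 0.157 ]
scene wheel [561.1 -24.1] 91.0 0.0693
scene paddle 573 [ 0.5574 -0.3152  0.1501] [ 0.618  0.092 -0.781] yaw 8.5 pitch -51.3 n [-0.761 -0.178 -0.624] [ 0.491 -0.361  0.1  ] [ 0.603 -0.271  0.227]
    -0.095 51 [ 0.5047 -0.3241  0.216 ] w 0.027
    -0.075 52 [ 0.5166 -0.3216  0.2006] w 0.025
    -0.055 53 [ 0.5298 -0.3194  0.1857] w 0.027
    -0.035 52 [ 0.5422 -0.3168  0.1703] w 0.027
    -0.015 53 [ 0.5551 -0.3146  0.155 ] w 0.025
    0.005 78 [ 0.5671 -0.3125  0.1361] w 0.082
    0.025 120 [ 0.5784 -0.3121  0.1225] w 0.092
    0.045 114 [ 0.5914 -0.3112  0.1078] w 0.082
```

Run:
```python
from h import *
A=att(np.radians(-14.8)).as_rotvec(); g=np.array([.5635,-.0325])
st=lambda n:print(n,"t",robot.current_t(),"tcp",np.round(robot.current_tcp_pos(),4),"F",np.round(robot.current_contact_force(),1),"w",round(robot.current_gripper_width(),4),"gf",np.round(robot.current_grasp_force(),1))
robot.move_to([*g,.29],A); st("over")
robot.move_l([*g,.181],.12); st("at")
robot.move_gripper(0.0); st("closed")
robot.move_l([*g,.211],.06); robot.pause(.3); st("up3")
robot.move_l([*g,.27],.12); st("up")
robot.move_l([.593,.313,.24],.2); robot.pause(.3); st("bat")
p,d,c=snap("wrist"); save("w3",p); np.savez("w3.npz",p=p,d=d,W=cloud(d,c))
```

```text
over t 4.7833 tcp [ 0.5637 -0.0333  0.291 ] F [-0.9  0.2 -0.6] w 0.0938 gf 0.0
at t 5.8417 tcp [ 0.5638 -0.0326  0.1818] F [ 0.9  0.5 -0. ] w 0.0941 gf 0.0
closed t 7.0333 tcp [ 0.5634 -0.0325  0.181 ] F [-1.7 -0.7  1.1] w 0.0152 gf 30.0
up3 t 7.9833 tcp [ 0.5634 -0.0325  0.2108] F [-0.2 -0.5 -4.5] w 0.0151 gf 30.0
up t 8.625 tcp [ 0.5632 -0.0325  0.2692] F [-0.3 -0.6 -5.6] w 0.0153 gf 30.0
bat t 10.8167 tcp [0.5931 0.3128 0.2401] F [ 0.5 -0.6 -5.9] w 0.015 gf 30.0
```

View pics/w3.png

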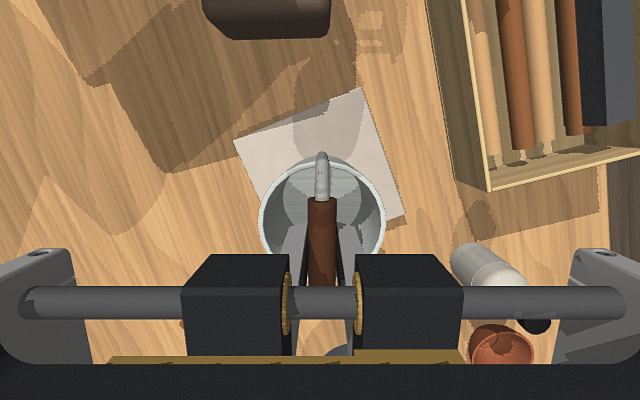

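The pail hangs upright (rim centre near (321,215)) above the bat, whose corners are at (234,142), (362,88) and (405,215). Lowering it now.

Run:
```python
from h import *
st=lambda n:print(n,"t",robot.current_t(),"tcp",np.round(robot.current_tcp_pos(),4),"F",np.round(robot.current_contact_force(),1),"w",round(robot.current_gripper_width(),4))
robot.move_l([.593,.313,.14],.12); robot.pause(.2); st("low")
for z in(.134,.132,.131,.130,.129,.128):
    robot.move_l([.593,.313,z],.03); robot.pause(.1); st(z)
    if robot.current_contact_force()[2]>-2.5: break
robot.move_gripper(.06); st("open")
robot.pause(.5)
robot.move_l([.593,.313,.26],.15); st("clear")
p,d,c=snap("scene"); W=cloud(d,c)
b=lambda lo,hi:W[(abs(W[...,0]-.594)<.09)&(abs(W[...,1]-.313)<.09)&(W[...,2]>lo)&(W[...,2]<hi)][:,:2].astype(np.float32)*1000
print("rim",cv2.minEnclosingCircle(b(.098,.112)),"n",len(b(.098,.112)))
save("placed",p[180:330,330:530].repeat(3,0).repeat(3,1))
# feasibility for paddle
yaw=np.radians(10)
for tilt in(-.5,-.35,-.2,0):
    # tool y along -> paddle y (yaw+90) or opposite; x tool
    for s in(1,-1):
        A=att(yaw+s*np.pi/2,0); yv=A.as_matrix()[:,1]; py=np.array([-np.sin(yaw),np.cos(yaw),0])
        G=R.from_rotvec(-tilt*py)*A  # -py rotation swings tool z outward
        z=G.as_matrix()[:,2]; P=np.array([.531,-.3186,.1688])+.0188*z
        px=np.array([np.cos(yaw)*np.cos(.8727),np.sin(yaw)*np.cos(.8727),-np.sin(.8727)])
        q=robot.ik(P,G.as_rotvec()); q2=robot.ik(P-.11*px,G.as_rotvec())
        print(tilt,s,z.round(2),None if q is None else np.round(q,2),None if q2 is None else np.round(q2,2))
        for psi in np.radians([-60,-40,-25,-10,0,15]):
            pyf=np.array([-np.sin(psi),np.cos(psi),0])
            F=R.from_rotvec([0,0,psi-yaw])*R.from_rotvec(-np.radians(50)*py)*G
            zf=F.as_matrix()[:,2]; blade=np.array([.560,-.0255,.17]); gp=blade-.106*np.array([np.cos(psi),np.sin(psi),0])
            qf=robot.ik(gp+.0188*zf,F.as_rotvec())
            if qf is not None: print("    final",np.degrees(psi).round(),zf.round(2),np.round(qf,2))
```

```text
low t 12.05 tcp [0.5932 0.3131 0.1407] F [ 0.7  0.5 -5.2] w 0.015
0.134 t 12.5 tcp [0.593 0.313 0.134] F [-0.6 -0.4 -5.6] w 0.0153
0.132 t 12.85 tcp [0.593 0.313 0.132] F [-0.3  0.6 -4. ] w 0.0149
0.131 t 13.2 tcp [0.5931 0.313  0.1311] F [ 1.   0.4 -3.5] w 0.0151
0.13 t 13.55 tcp [0.5932 0.3132 0.131 ] F [-1.4 -0.2  6.7] w 0.0149
open t 14.3917 tcp [0.593 0.313 0.13 ] F [-0.  -0.3 -0.2] w 0.0598
clear t 15.9083 tcp [0.5928 0.3129 0.2589] F [ 0.  -0.6  0.6] w 0.0601
rim ((596.44482421875, 313.58380126953125), 49.85211181640625) n 188
-0.5 1 [-0.47 -0.08 -0.88] [-0.48  0.75  1.06 -0.3   1.74 -2.22] [-0.55  0.55  1.18 -0.33  1.79 -2.3 ]
    final -60.0 [ 0.18 -0.32 -0.93] [ 0.23  0.23  1.79 -0.41  1.05 -0.1 ]
    final -40.0 [ 0.28 -0.23 -0.93] [ 0.16  0.09  1.95 -0.36  0.88 -0.51]
    final -25.0 [ 0.33 -0.15 -0.93] [ 0.06  0.01  2.04 -0.25  0.78 -0.93]
    final -10.0 [ 0.36 -0.06 -0.93] [-0.08 -0.04  2.08 -0.05  0.73 -1.44]
    final 0.0 [ 0.36  0.   -0.93] [-0.17 -0.04  2.09  0.09  0.73 -1.8 ]
    final 15.0 [ 0.35  0.09 -0.93] [-0.3  -0.01  2.06  0.28  0.8  -2.3 ]
-0.5 -1 [-0.47 -
[... 1825 characters left out ...]
0.55  0.59  1.25 -0.13  1.45  0.88] [-0.62  0.41  1.32 -0.14  1.55  0.79]
    final -10.0 [ 0.61 -0.11 -0.78] [-0.05 -0.13  2.27 -0.22  0.34  1.88]
    final 0.0 [ 0.62  0.   -0.78] [-0.21 -0.14  2.28  0.37  0.37  1.06]
    final 15.0 [ 0.6   0.16 -0.78] [-0.41 -0.08  2.23  0.78  0.59  0.32]
0 1 [ 0.  0. -1.] [-0.6   0.5   1.37 -0.    1.27 -2.34] [-0.69  0.32  1.43 -0.    1.39 -2.43]
    final -60.0 [ 0.38 -0.66 -0.64] [ 0.44  0.31  1.88 -1.    1.13  0.46]
0 -1 [ 0.  0. -1.] [-0.6   0.5   1.37 -0.    1.27  0.8 ] [-0.69  0.32  1.43 -0.    1.39  0.71]
    final 0.0 [ 0.77  0.   -0.64] [-0.24 -0.16  2.39  1.32  0.19  0.1 ]
    final 15.0 [ 0.74  0.2  -0.64] [-0.49 -0.08  2.33  1.29  0.58 -0.21]
```

View pics/placed.png

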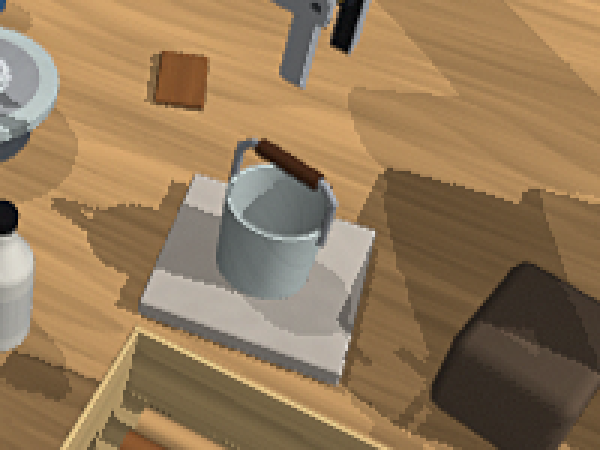

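The pail stands upright in the middle of the bat. Next I'll grip the paddle with the tool tilted back 0.4 rad.

```bash
cat >> h.py <<'E'
yaw=np.radians(10); py=np.array([-np.sin(yaw),np.cos(yaw),0]); c5,s5=np.cos(np.radians(50)),np.sin(np.radians(50))
px=np.array([np.cos(yaw)*c5,np.sin(yaw)*c5,-s5])
G=R.from_rotvec(.4*py)*att(yaw-np.pi/2); gz=G.as_matrix()[:,2]
GP=np.array([.531,-.3186,.1688]); TG=GP+.0188*gz
st=lambda n:print(n,"t",robot.current_t(),"tcp",np.round(robot.current_tcp_pos(),4),"F",np.round(robot.current_contact_force(),1),"w",round(robot.current_gripper_width(),4),"gf",robot.current_grasp_force())
E
python3 - <<'E'
from h import *
rv=G.as_rotvec()
for k in(.16,.05,.1,.14): print(robot.ik(TG-k*px if k<.16 else TG-k*gz,rv) is not None)
robot.move_l([.593,.313,.33],.2)
robot.move_to(TG-.16*gz,rv); st("pre")
p,d,c=snap("wrist"); save("w4",p); np.savez("w4.npz",p=p,d=d,W=cloud(d,c))
robot.move_l(TG,.12); st("at")
p,d,c=snap("scene"); save("s4",p[80:230,170:370].repeat(3,0).repeat(3,1))
E
```

```text
True
True
True
True
pre t 18.6833 tcp [ 0.5856 -0.3081  0.299 ] F [ 0.  -0.4 -0.6] w 0.0602 gf 0.0
at t 20.2167 tcp [ 0.5242 -0.3199  0.1521] F [ 0.1 -1.  -0.2] w 0.0601 gf 0.0
```

View pics/s4.png

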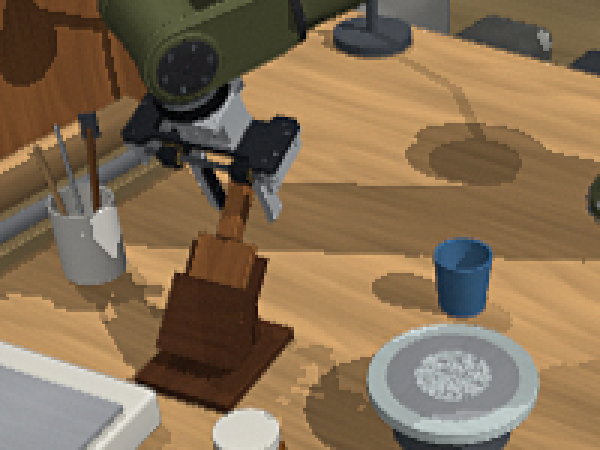

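The fingers straddle the handle (235,205), clear of the blade shoulder and the rack. Closing and pulling.

Run:
```python
from h import *
robot.move_gripper(0.0); st("closed")
for k in(.02,.05,.1,.145):
    robot.move_l(TG-k*px,.08); st(k)
robot.pause(.3)
p,d,c=snap("scene"); W=cloud(d,c); np.savez("s5.npz",p=p,d=d,W=W); save("s5",p[80:230,170:370].repeat(3,0).repeat(3,1))
```

```text
closed t 20.9167 tcp [ 0.5238 -0.32    0.1514] F [ 0.5 -0.8 -0.5] w 0.0239 gf 29.837646782398224
0.02 t 21.3167 tcp [ 0.511  -0.3221  0.167 ] F [ 1.  -0.7  0.7] w 0.0238 gf 29.816541373729706
0.05 t 21.8417 tcp [ 0.4919 -0.3255  0.1901] F [ 0.2  0.3 -0.8] w 0.024 gf 29.80226755142212
0.1 t 22.6167 tcp [ 0.4604 -0.331   0.2278] F [-0.3  0.  -0.7] w 0.0238 gf 29.800204932689667
0.145 t 23.325 tcp [ 0.4319 -0.336   0.2625] F [-0.2 -0.6 -2. ] w 0.0237 gf 29.804228246212006
```

View pics/s5.png

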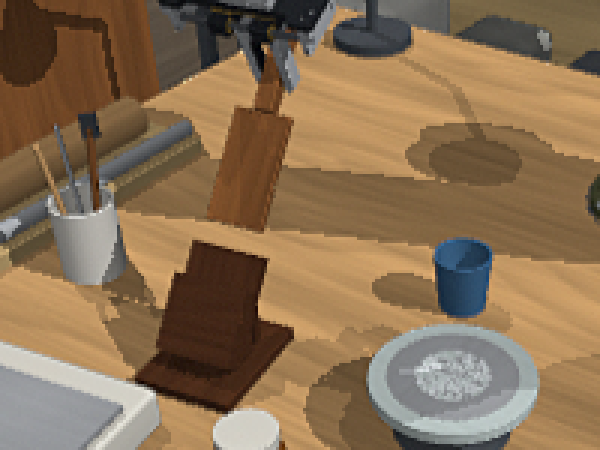

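The paddle is out of the sleeve and held, with the blade at (250,170). Now I'll level it over the wheel and measure the blade.

```bash
cat >> h.py <<'E'
psi=0.0
F=R.from_rotvec([0,0,psi-yaw])*R.from_rotvec(-np.radians(50)*py)*G
def final(F,z,dx=0,dy=0):
    X=np.array([np.cos(psi),np.sin(psi),0]); return np.array([.560+dx,-.0255+dy,z])-.106*X+.0188*F.as_matrix()[:,2]
def blade_fit(c,p,W,tag):
    hsv=cv2.cvtColor(p,cv2.COLOR_RGB2HSV).astype(int)
    m=(abs(W[...,0]-.55)<.11)&(abs(W[...,1]+.0255)<.07)&(W[...,2]>.105)&(W[...,2]<.35)&(hsv[...,1]>90); P=W[m]
    c0=P.mean(0); n=np.linalg.svd(P-c0,full_matrices=False)[2][2]; n*=np.sign(n[2])
    r=cv2.minAreaRect(P[:,:2].astype(np.float32)*1000)
    print(tag,len(P),c0.round(4),"n",n.round(3),"tilt",np.degrees(np.arccos(n[2])).round(1),"rect",np.round(r[0],1),np.round(r[1],1),round(r[2],1),P.min(0).round(3),P.max(0).round(3))
E
python3 - <<'E'
from h import *
rv=F.as_rotvec()
print(np.round(robot.ik(final(F,.25),rv),2),np.round(robot.ik(final(F,.17),rv),2))
robot.move_l(TG-.145*px+[0,0,.05],.15)
robot.move_to(final(F,.25),rv); st("over")
robot.move_l(final(F,.17),.1); robot.pause(.4); st("final")
for n in("top","scene"):
    p,d,c=snap(n); W=cloud(d,c); blade_fit(c,p,W,n); np.savez(n+"6.npz",p=p,W=W)
    save(n+"6",p)
a=cv2.imread("pics/top6.png")[140:290,200:440]; b=cv2.imread("pics/scene6.png")[90:240,220:460]
cv2.imwrite("pics/f6.png",cv2.resize(np.vstack([a,b]),None,fx=1.95,fy=1.95,interpolation=cv2.INTER_CUBIC))
E
```

```text
[-0.18 -0.19  2.04  0.11  0.83  1.33] [-0.18 -0.08  2.15  0.14  0.61  1.29]
over t 25.375 tcp [ 0.4629 -0.026   0.2334] F [-0.3 -0.2 -1. ] w 0.0242 gf 29.80726271867752
final t 26.725 tcp [ 0.4626 -0.0255  0.1535] F [ 0.3 -0.2 -0.6] w 0.0238 gf 29.80707049369812
top 778 [ 0.5472 -0.026   0.1795] n [0.099 0.029 0.995] tilt 5.9 rect [533.6 -26.2] [187.3  67.9] 0.0 [ 0.44  -0.06   0.162] [0.627 0.008 0.277]
scene 822 [ 0.5533 -0.0233  0.1781] n [ 0.096 -0.008  0.995] tilt 5.5 rect [535.5 -12. ] [ 98.4 190.6] 89.8 [ 0.44  -0.061  0.151] [0.631 0.037 0.276]
```

View pics/f6.png

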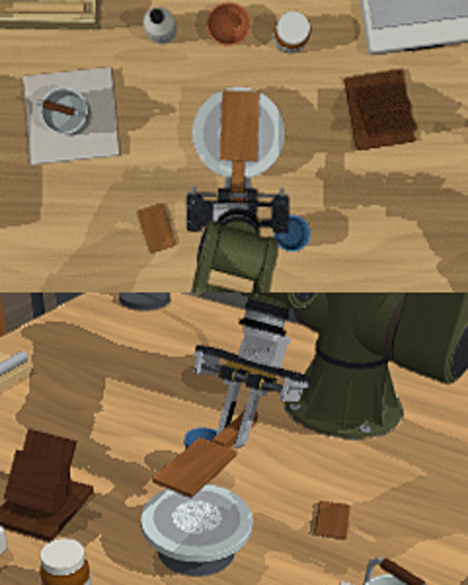

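The blade lies over the wheel (tip at x≈0.629, so its middle is at about 0.562). I'll check its tilt on blade points only and watch for sag.

Run:
```python
from h import *
def chk(p,W,n):
    hsv=cv2.cvtColor(p,cv2.COLOR_RGB2HSV).astype(int)
    m=(W[...,0]>.52)&(W[...,0]<.66)&(abs(W[...,1]+.0255)<.05)&(W[...,2]>.14)&(W[...,2]<.2)&(hsv[...,1]>90); P=W[m]
    A=np.c_[P[:,:2]-[.56,-.0255],np.ones(len(P))]; k=np.linalg.lstsq(A,P[:,2],rcond=None)[0]
    print(n,len(P),"slopes deg",np.degrees(k[:2]).round(1),"z mid top",k[2].round(4),"x",P[:,0].min().round(3),P[:,0].max().round(3),"y",P[:,1].min().round(3),P[:,1].max().round(3))
for n in("top6","scene6"): D=np.load(n+".npz"); chk(D["p"],D["W"],n)
robot.pause(1)
p,d,c=snap("scene"); W=cloud(d,c); chk(p,W,"scene later"); st("now"); print(np.abs(robot.current_joint_vel()).max())
P=W[(abs(W[...,0]-.594)<.09)&(abs(W[...,1]-.313)<.09)&(W[...,2]>.098)&(W[...,2]<.112)]
print("pail rim",cv2.minEnclosingCircle(P[:,:2].astype(np.float32)*1000))
```

```text
top6 544 slopes deg [-0.4  0. ] z mid top 0.1773 x 0.521 0.627 y -0.06 0.007
scene6 597 slopes deg [-0.5 -0.6] z mid top 0.1759 x 0.52 0.631 y -0.061 0.01
scene later 596 slopes deg [-0.4 -0.4] z mid top 0.1757 x 0.52 0.633 y -0.062 0.01
now t 27.875 tcp [ 0.4626 -0.0255  0.1533] F [-0.6 -0.2 -0.6] w 0.024 gf 29.80710357427597
0.0008100548092315447
pail rim ((595.908935546875, 312.99114990234375), 49.823585510253906)
```

The blade is level to within 1°, centred on the wheel, about 0.1 m above it and not moving. Handing in.

```bash
python3 -c "
from station import robot, cams
print(robot.finish_job())"
```

```text
the job is handed in; nothing more can be done
None
```

The job is handed in (no verdict came back): the pail stands upright and released near the middle of the bat, and the paddle is held still with its blade level to within 1°, centred over the wheel about 10 cm above its top.

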